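# Take the snap-tab cover off a diorama's battery box

### The arm

A 6-joint arm with a two-finger parallel gripper is mounted at the origin on the work surface. World frame = base frame: x ahead of the robot, y to its left, z up, the work surface at z = 0. Lengths are in mm, angles in rad, forces in N, time in s.
With the tool pointing down it reaches from about 300 to 775 mm from the base axis. Payload 14.6 kg.
Tool frame: the origin (TCP) lies on the front face of the gripper's body, between the roots of the fingers; the fingertips stand 97 mm ahead of it and the grasp point (between the pads) lies 78 mm ahead of it; z points along the fingers, y is the line along which they close (so a half turn about z gives the same grasp; the last joint's range is limited). The gripper opens to 94 mm and grips with 3 to 60 N. Pads are 16 mm wide; open, the fingers measure 119 mm over their backs; the gripper's body (75 mm by 177 mm) begins 78 mm behind the grasp point.
Start: joints at [-1.351, 0.3, 1.521, -0, 1.321, -0.067], TCP at [155.58, -527.527, 302.646] pointing down, gripper open.
Joint ranges: [-3.03, 3.03], [-0.79, 2.21], [0.23, 2.52], [-1.04, 4.18], [0, 3.07], [-2.55, 2.55]. Speed limits (rad/s): [2.22, 2.22, 2.57, 3.14, 3.14, 3.14].

### API

Orientations are given as [roll, pitch, yaw] about the fixed x, y, z axes, in that order (R = Rz(yaw) Ry(pitch) Rx(roll)).
In Python, from cell import * gives the robot as it stands.
- The arm moves only by the tool carry_out, never from a script. Its arguments are lists of equal length, an entry for each row: "slide": the shift along the world's x, y, z scaled (see below), a list of three; "dr": the turn, a rotation vector about the world's x, y, z scaled (see below), a list of three; "gripper": the opening in per cent of the stroke, from 0 (shut) to 100 (fully open). A call has 1 to 10 rows; each row is the pose to reach, as a shift and turn from the pose commanded when the call began, turning the shorter way round; what a row does not reach only later rows make up. The controller multiplies each number of a shift by 0.25 m and each number of a turn by 360 degrees. A row lasts 1/12 s, in which the tool goes at most 41.7 mm and 7.16 degrees, less where a joint would pass 70% of its speed; a pose out of reach is approached as far as the arm can. A call with a number of a shift or a turn outside -1 to 1 is refused whole. A call with a gripper value outside its range is refused whole. The fingers move at their own pace and stop on an object; "newtons" is the grip in N (left out, the last holds). Time passes only in rows, so rows that repeat a pose let the fingers close. It gives the time, the measured TCP pose, the force, the opening and the grip force at its end, in the units of the state.
- read_state(): the state, without advancing time (a new reading comes with each control period).
- camera(name): name is "scene" or "top" or "wrist"; returns the picture (384x512x3 uint8, red, green, blue); there is no depth.
- camera_model(name): a dict with "vfov" (degrees; the focal length in pixels is half the picture's height over the tangent of half this angle, whatever the lens; pixels are square), "cx", "cy" (the principal point, pixels), "R" (3x3) and "t" (3): a world point X has camera coordinates R X + t. Camera axes: x right, y down, z forward; pixel columns grow to the right and rows downward; lengths in mm; the calibration is good to about 2 mm. A picture is of the moment at which its call begins: read the wrist's pose just before it. camera_model takes no time and is no camera call; for the wrist camera it gives the pose at the moment of the call.
- sign_off(): hands the job in; it is judged then, once.
The state is a dict: "clock": time; "joints": joint angles; "qd": joint speeds; "effort": joint torques, N m; "eef_pos": TCP position; "eef_rot": TCP orientation; "wrist_force": force on the tool from outside, world axes, zero at the start; "moment": the same for the moment, N m; "finger_gap": finger opening in mm; "finger_force": force on a finger pad.
Only numpy, scipy, OpenCV 4.12 (cv2) and the standard library are available. Lean on these libraries where they do the work, as an engineer would, in place of code of your own. Each camera call takes 0.05 s, during which the arm holds its last target. There are 200 camera calls.

### The job

The cells in the battery box of the small lit diorama are to be changed: take the box's cover off and lay it in the wooden parts tray. Squeeze the snap tab towards the finger rib, gently because the plastic is brittle, keep it squeezed while you swing that end of the cover up about 15 mm or more with the two toes at the other end still in their slots, then draw the toes out without prying or forcing the cover against the box. Set the cover down gently in the tray, flat and right way up, let go, and leave everything else on the bench where it is.

Things in the scene. Friction and masses are not known exactly. Their poses are not given: they have to be found in the camera images.
- batbox: Dark grey plastic battery box, 132 (x) x 76 (y) mm, fixed on a plywood base board (212 x 124 x 12) fixed to the bench. Origin under the board, below the box's centre; rim 52 above it. -x end: catch window for the snap tab; +x end: two slots for the toes, walls 4 thick; beyond it a strip of terrain with trees up to 75 high. Do not push or pull the cover against the box above 8 N.
- cover: Loose grey plastic cover, 70 to 120 g, plate 132 x 76 x 3 mm; origin at the centre of the plate's underside, axes as the box's when fitted (origin then 52 above the box's, play about 1 each way). Snap tab and finger rib stand on it near the -x end. Below the plate, two side rails and the tab's foot reach 10 down, so laid flat its origin is 10 above the surface; the plate top clears it by 13.
- tab (a joint): How far the snap tab is pressed inward (cover's +x), m: 0 at rest, 0.007 at its stop. Its barb hooks 4 mm (3 to 5 with the play) under a lip of the box's -x wall, so 0.0055 surely frees it. Spring: 2 N to start, then 1.8 N per mm: 12 N at 0.0055, 14.6 N at the stop. The tab cracks above 25 N. The rib does not give: a hand that does not follow the tab inward, or is off-centre, pushes the cover against the box.
- tab_face (a point): Centre of the outer (-x) face of the snap tab's upstanding part: 24 mm wide, 3 thick, 20 high above the plate. The point is 13 above the cover's origin plane, 10 below the tab's top, at x = -61 on the cover; it moves with the tab.
- rib_face (a point): Centre of the far (+x) face of the fixed finger rib, 30 mm wide, 4 thick, as high as the tab, at x = -21 on the cover, 13 above its origin plane. Tab and rib are squeezed together from outside, along the cover's x axis: 40 over both faces at rest, 33 at the tab's stop. Held squeezed, they are also the handle to carry the cover by.
- tab_end (a point): Middle of the cover's -x edge at the plate's underside (x = -66 mm). To take the cover off it swings up about the +x end of the box's rim (x = 66 on the box): at 8 degrees this point is up 18, and the tab's foot is clear of the rim so that the cover can be drawn towards -x.
- toes (a point): Midway between the tips of the two toes at the cover's +x end (x = 65.5, 6.5 mm below the plate's underside; toes 3 thick). Fitted, they reach 3.5 into slots under 3.5 high lips, with 1.5 play upward, so that end cannot rise until the swung-up cover is drawn about 6 towards -x.
- tray: Shallow open wooden parts tray fixed on the bench, 210 (x) x 160 (y) x 22 mm high, walls and floor 6 thick (inside 198 x 148). Origin at the centre of its underside; the cover lying in it has its origin 16 above that. The cover fits with its x axis along the tray's x axis, either way round.
- rover: bystander: wooden block 120 x 45 x 28 with a thin stick (to 150 high) carrying a small model rover; origin under the block's centre
- pot_a: bystander: small paint jar, 38 across, 46 high; origin at its foot
- pot_b: bystander: another paint jar like pot_a; origin at its foot
- glue: bystander: glue bottle, 42 across, 105 high; origin at its foot
- driver: bystander: screwdriver lying on the bench, about 200 long; origin under it
- cell_a: bystander: fresh C cell standing on end, 26 across, 49 high; origin at its foot
- cell_b: bystander: another standing C cell like cell_a; origin at its foot
Things that resemble listed ones, but are neither listed nor needed, are in the scene too. There is more than one size of the cover; the one meant has the size given above.

How it is judged (in metres and radians):
On the way, in this order (a step that is already met when the one before it is completed fails the run):
1. the snap tab is squeezed in, with the cover still seated (value of joint tab above 0.004 m and contact force between the fingers and cover above 2 N and z of tab_end in the frame of batbox below 0.056 m), for 0.1 s.
2. the tab end is swung up, the tab still squeezed, while the toes are still in their slots (value of joint tab above 0.003 m and z of tab_end in the frame of batbox above 0.064 m and x of toes in the frame of batbox above 0.062 m and z of toes in the frame of batbox below 0.05 m), for 0.05 s.
At the end, for the whole second after the job is handed in: The cover lies at rest in the tray, right way up and flat (within about 3.5 degrees), on its rails on the tray's floor (height within 4 mm), centre within 45 mm of the tray's centre along each tray axis, released (z of cover in the frame of tray between 0.012 and 0.02 m and x of cover in the frame of tray between -0.045 and 0.045 m and y of cover in the frame of tray between -0.045 and 0.045 m and angle between cover's own z axis and vertical below 0.06 rad and linear speed of cover below 0.02 m/s and contact force between cover and tray above 0.2 N); the robot touches nothing.
It fails at once if the fingers press the tab with more than 25 N (contact force between the fingers and tab_c0 above 25 N).
It fails at once if the cover is forced against the box with more than 8 N (contact force between cover and batbox above 8 N).
It fails at once if the cover is dropped or thrown (moves faster than 0.7 m/s while not held) (linear speed of cover above 0.7 m/s and contact force between the fingers and cover below 0.05 N).
It fails at once if the cover is slammed or pressed onto the tray with more than 40 N (contact force between cover and tray above 40 N).
It fails at once if something else on the bench is moved by more than 30 mm (distance of any of rover, pot_a, pot_b, glue, driver, cell_a, cell_b from where it was at the start of the episode above 0.03 m).
It also fails if it takes over 69 s, if anything falls off the work surface, if the arm or the gripper's body presses on something with over 40 N, if the wrist force passes 120 N, or if a joint passes its speed limit or range.

## Working session

There is one attempt and no reset: what is moved stays moved. The work goes in short steps, Python scripts to look and compute and a tool call to move; the robot and the scene stay as the last step left them, time stands still between calls to the robot, and variables do not carry over. Pictures are saved under pics/ and viewed, at most 10 in all, crops included, and the job is handed in when it is done.

Besides the shell and the picture viewer there is one more tool, called after ">>>" as a command line: name --argument value ..., lists and objects as JSON in quotes. carry_out: Moves the arm, as the interface text tells. Its arguments: {"type":"object","properties":{"slide":{"type":"array","items":{"type":"array","items":{"type":"number","minimum":-1,"maximum":1}}},"dr":{"type":"array","items":{"type":"array","items":{"type":"number","minimum":-1,"maximum":1}}},"gripper":{"type":"array","items":{"type":"number"}},"newtons":{"type":"number"}},"required":["slide","dr","gripper"]}

```bash
mkdir -p pics
python3 - <<'E'
from cell import *
import cv2
for n in ("scene","top"):
    im=camera(n); cv2.imwrite(f"pics/{n}0.png",cv2.resize(im[:,:,::-1],(800,600),interpolation=cv2.INTER_CUBIC))
    m=camera_model(n); print(n,m)
print(read_state())
E
```

```text
scene {'vfov': 47.102711229921695, 'cx': 254.83521380442718, 'cy': 184.335419303315, 'R': array([[ 0.63631745,  0.77140103,  0.00636837],
       [ 0.51881339, -0.42182297, -0.74357115],
       [-0.57090522,  0.47645129, -0.6686265 ]]), 't': array([-360.96383916, -242.74465052, 1541.22176609])}
top {'vfov': 49.96164139139072, 'cx': 250.6366968173763, 'cy': 199.47898380082154, 'R': array([[ 0.01533739, -0.99987904,  0.00258404],
       [-0.971373  , -0.01551276, -0.23705241],
       [ 0.23706382,  0.0011257 , -0.97149343]]), 't': array([ -26.83989965,  581.30838483, 1322.31045204])}
{'clock': 0.1, 'joints': array([-1.35064549e+00,  3.00432021e-01,  1.52148603e+00,  7.93238795e-06,
        1.32071364e+00, -6.65890894e-02]), 'qd': array([ 0.00197323,  0.00055613, -0.00160623,  0.00129038, -0.00076834,
       -0.00210381]), 'effort': array([ 3.03173416e-03, -5.32634676e+01, -3.53281689e+01,  7.09908432e-02,
        2.34965107e-02, -5.75874128e-05]), 'eef_pos': array([ 155.53150136, -527.42017499,  302.14792703]), 'eef_rot': array([-3.14055643e+00, -7.68039585e-05,  2.86737919e-01]), 'wrist_force': array([ 0.07973756, -0.19326371, -0.2115615 ]), 'moment': array([0.00596416, 0.00483579, 0.02641634]), 'finger_force': 0.0, 'finger_gap': 94.03174256394428}
```

View pics/top0.png

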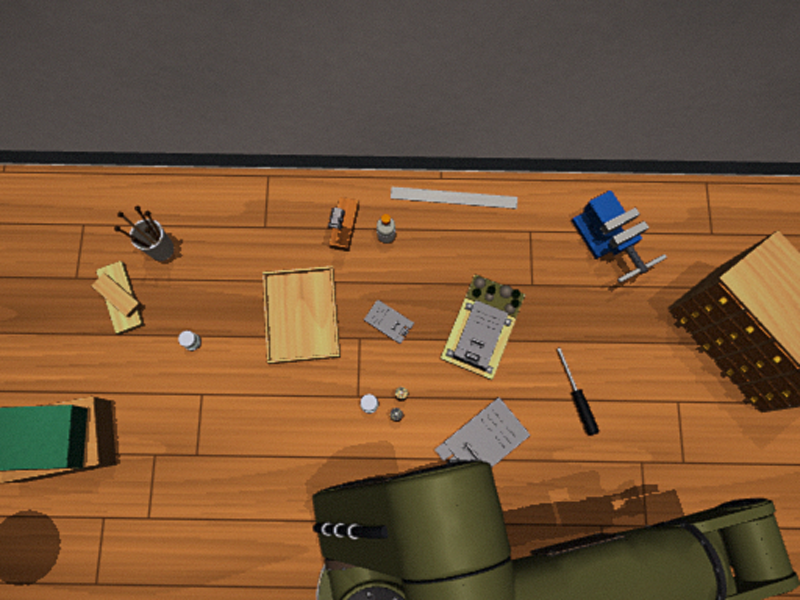

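View pics/scene0.png

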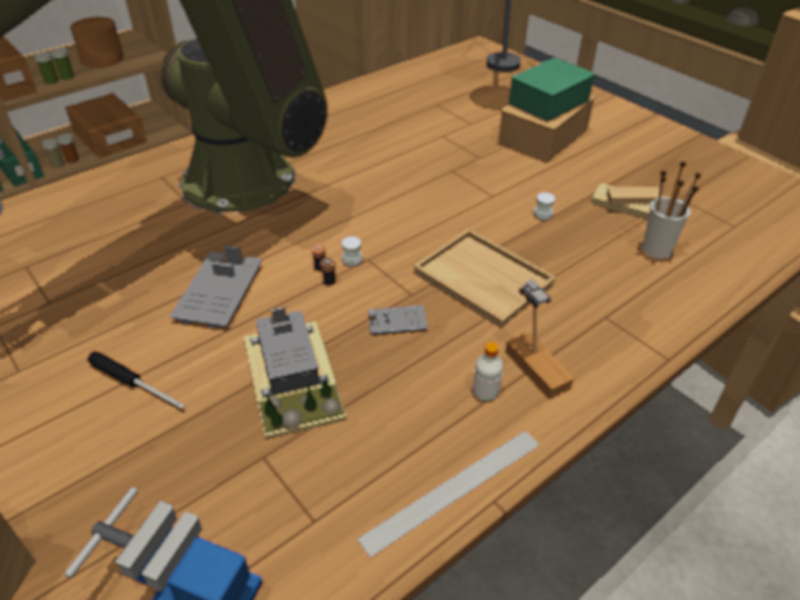

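The candidates, in the scaled top picture, are the cover fitted on the box at (485,335), a larger loose cover at (484,432) and a small one at (388,320). I choose the fitted one, with tab and rib at the lower end, about (473,355). The tray is at (301,315) and the trees at (495,292). A close crop will check this.

```bash
cat > h.py <<'E'
from cell import *
import numpy as np, cv2
def ray(m,uv,z,size=(384,512)):
    f=size[0]/2/np.tan(np.radians(m["vfov"]/2))
    d=m["R"].T@np.array([(uv[0]-m["cx"])/f,(uv[1]-m["cy"])/f,1]); c=-m["R"].T@m["t"]
    return c+d*(z-c[2])/d[2]
def proj(m,X,size=(384,512)):
    f=size[0]/2/np.tan(np.radians(m["vfov"]/2)); p=m["R"]@np.array(X,float)+m["t"]
    return p[:2]/p[2]*f+[m["cx"],m["cy"]]
E
python3 - <<'E'
from h import *
im=camera("top")[:,:,::-1]
c=im[172:247,278:338]
a=cv2.resize(c,None,fx=7.5,fy=7.5,interpolation=cv2.INTER_CUBIC)
cv2.imwrite("pics/crop.png",a)
m=camera_model("top")
# tray corners in 800x600 px
T=[ray(m,np.array(p)/1.5625,22) for p in [(263,269),(333,266),(340,357),(267,363)]]
print(np.round(T)); print(np.mean(T,0), [np.linalg.norm(T[i]-T[i-1]) for i in range(4)])
E
```

```text
[[689. 276.  22.]
 [698. 117.  22.]
 [489.  94.  22.]
 [473. 254.  22.]]
[587.2236258  185.53826838  22.        ] [np.float64(216.6903447505668), np.float64(159.17852882494503), np.float64(210.68166025247916), np.float64(160.50624646267886)]
```

View pics/crop.png

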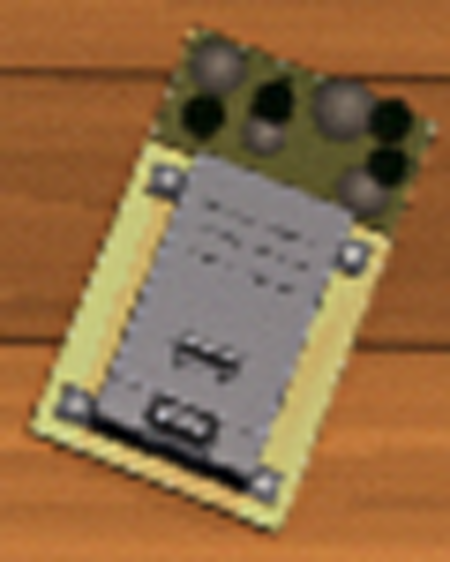

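The crop shows the plate corners at about (193,152), (355,212), (250,485) and (98,415). The rib is at (207,357) and the tab at (182,420), at the end away from the trees. That matches the description, and the size check follows.

Run:
```python
from h import *
m=camera_model("top"); P=lambda p,z:ray(m,np.array(p)/7.5+[278-.4,172-.4],z)
C=np.array([P(p,55) for p in [(193,152),(355,212),(253,478),(98,412)]])
print(C.round(),C.mean(0),[np.linalg.norm(C[i]-C[i-1]) for i in range(4)])
x=(C[0]+C[1]-C[2]-C[3]);y=C[0]+C[3]-C[1]-C[2]
print(np.arctan2(x[1],x[0]),np.arctan2(y[1],y[0])-np.pi/2)
B=np.array([P(p,12) for p in [(188,32),(435,130),(278,530),(33,430)]])
print(B.round(),B.mean(0),[np.linalg.norm(B[i]-B[i-1]) for i in range(4)])
x=(B[0]+B[1]-B[2]-B[3]);y=B[0]+B[3]-B[1]-B[2]
print(np.arctan2(x[1],x[0]),np.arctan2(y[1],y[0])-np.pi/2)
print("rib top",P((207,350),75),"tab top",P((182,412),75))
```

```text
[[ 615. -198.   55.]
 [ 588. -272.   55.]
 [ 465. -223.   55.]
 [ 494. -154.   55.]] [ 540.49011443 -211.53378724   55.        ] [np.float64(129.13859097034015), np.float64(78.2292831770808), np.float64(132.27701287148662), np.float64(74.6828357345213)]
-0.36489492473198454 -0.3738700804752355
[[ 686. -202.   12.]
 [ 639. -318.   12.]
 [ 448. -240.   12.]
 [ 493. -128.   12.]] [ 566.3000342  -222.16637278   12.        ] [np.float64(206.92380439803122), np.float64(125.10854626396042), np.float64(206.60962142264313), np.float64(120.71457268392338)]
-0.3783652606237296 -0.37974681693517587
rib top [ 518.93380496 -200.39806785   75.        ] tab top [ 490.86124207 -188.90209424   75.        ]
```

>>> carry_out --slide '[[0.8,0.76,0],[0.8,0.76,0],[0.8,0.76,0],[0.8,0.76,0],[0.8,0.76,0],[0.8,0.76,0],[0.8,0.76,0],[0.8,0.76,0]]' --dr '[[0,0,0.145],[0,0,0.145],[0,0,0.145],[0,0,0.145],[0,0,0.145],[0,0,0.145],[0,0,0.145],[0,0,0.145]]' --gripper '[100,100,100,100,100,100,100,100]'

```text
clock: 0.82
eef_pos: [358.2, -334.5, 302.6]
eef_rot: [3.141, -0.001, 1.209]
wrist_force: [-0.8, -0.5, -0.2]
finger_gap: 94.0
finger_force: 0.0
```

>>> carry_out --slide '[[0.587,0.563,-0.1],[0.587,0.563,-0.1],[0.587,0.563,-0.1],[0.587,0.563,-0.1],[0.587,0.563,-0.1],[0.587,0.563,-0.1],[0.587,0.563,-0.1],[0.587,0.563,-0.1]]' --dr '[[0,0,0],[0,0,0],[0,0,0],[0,0,0],[0,0,0],[0,0,0],[0,0,0],[0,0,0]]' --gripper '[80,80,70,70,70,70,70,70]'

```text
clock: 1.48
eef_pos: [502.1, -197.0, 277.4]
eef_rot: [-3.141, 0.0, 1.198]
wrist_force: [-0.1, -0.8, 0.4]
finger_gap: 65.9
finger_force: 0.0
```

Run:
```python
from h import *
s=read_state();print(s["clock"],s["eef_pos"],s["eef_rot"],s["joints"],s["finger_gap"],s["wrist_force"])
m=camera_model("wrist");im=camera("wrist")[:,:,::-1]; print(m)
cv2.imwrite("pics/w1.png",cv2.resize(im,(800,600),interpolation=cv2.INTER_CUBIC))
u=np.array([np.cos(.372),-np.sin(.372)]);v=np.array([-u[1],u[0]])
for a,b,z in [(-66,38,55),(-66,-38,55),(-61,0,75),(-61,12,75),(-21,0,75),(66,38,55)]:
    p=np.array([540.5,-211.5])+a*u+b*v; print(a,b,z,(proj(m,[*p,z])*1.5625).round(1))
```

```text
1.4833 [ 502.05259545 -196.97059836  277.44901819] [-3.14099977e+00  1.32842988e-04  1.19818169e+00] [-4.41738296e-01  2.98170943e-01  1.58343332e+00 -1.82171149e-04
  1.26057068e+00 -6.90679533e-02] 65.86040070342361 [-0.0860569  -0.83492155  0.3979908 ]
{'vfov': 67.6542329596068, 'cx': 254.0607942973341, 'cy': 186.8362573575815, 'R': array([[ 9.31366398e-01, -3.64082697e-01, -6.49590098e-04],
       [-3.51642593e-01, -9.00002702e-01,  2.57570618e-01],
       [-9.43616379e-02, -2.39664195e-01, -9.66259259e-01]]), 't': array([-539.63087997,  -22.32922416,  367.21137319])}
-66 38 55 [359.7 226.3]
-66 -38 55 [362.1 331.9]
-61 0 75 [366.2 287.8]
-61 12 75 [365.8 270. ]
-21 0 75 [427.  287.8]
66 38 55 [554.2 226.2]
```

View pics/w1.png

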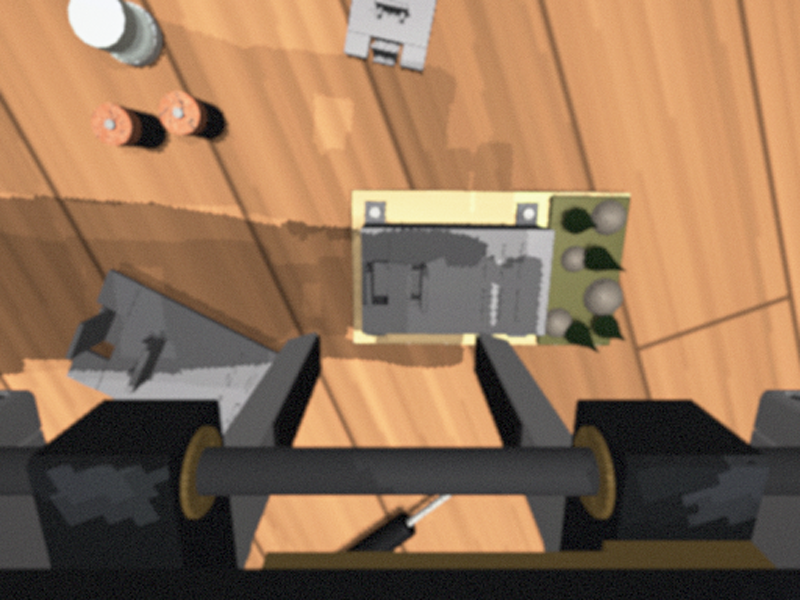

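The wrist view shows the cover edges horizontal in the picture. Plate corners are at (363,228), (363,333) and (553,230), within 2 to 3 px of prediction. I'll do one enlarged crop for the tab and rib.

Run:
```python
from h import *
im=cv2.imread("pics/w1.png")[200:350,340:570]
a=cv2.resize(im,None,fx=3.4,fy=3.4,interpolation=cv2.INTER_CUBIC)
a=np.clip(a.astype(float)*1.7,0,255).astype(np.uint8)
m=camera_model("wrist")
u=np.array([np.cos(.372),-np.sin(.372)]);v=np.array([-u[1],u[0]])
def pt(q,b,z): return (proj(m,[*(np.array([540.5,-211.5])+q*u+b*v),z])*1.5625-[340,200])*3.4
for q,b,z in [(-66,38,55),(-66,-38,55),(66,38,55),(66,-38,55),(-61,12,75),(-61,-12,75),(-58,12,75),(-58,-12,75),(-21,15,75),(-21,-15,75)]:
    cv2.circle(a,tuple(pt(q,b,z).round().astype(int).tolist()),3,(0,0,255),1)
cv2.imwrite("pics/w1c.png",a)
```

```text
(no output)
```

View pics/w1c.png

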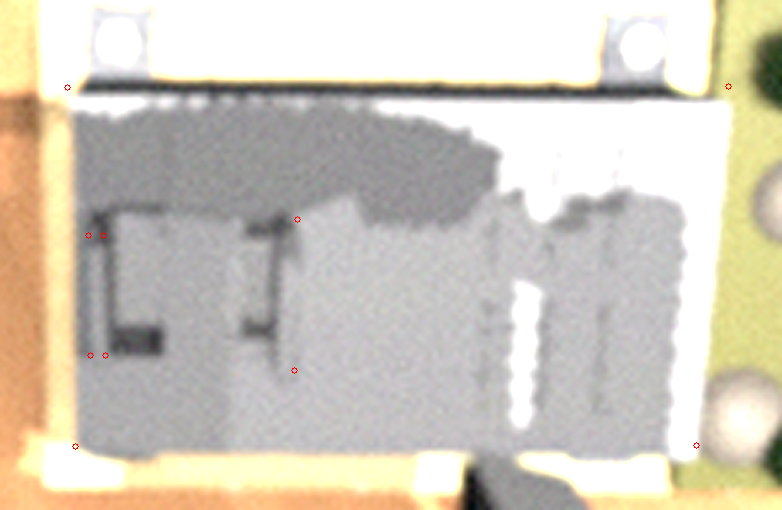

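>>> carry_out --slide '[[0.001,-0.006,-0.12],[0.001,-0.006,-0.24],[0.001,-0.006,-0.34],[0.001,-0.006,-0.4],[0.001,-0.006,-0.44],[0.001,-0.006,-0.465],[0.001,-0.006,-0.484],[0.001,-0.006,-0.484]]' --dr '[[0,0,0],[0,0,0],[0,0,0],[0,0,0],[0,0,0],[0,0,0],[0,0,0],[0,0,0]]' --gripper '[70,70,70,70,70,60,55,50]' --newtons 14

```text
clock: 2.2
eef_pos: [502.4, -198.6, 156.6]
eef_rot: [3.142, 0.0, 1.197]
wrist_force: [0.8, -0.6, 0.8]
finger_gap: 49.8
finger_force: 0.0
```

Run:
```python
from h import *
im=camera("wrist")[:,:,::-1];m=camera_model("wrist")
a=cv2.resize(im[140:384,100:430],(792,586),interpolation=cv2.INTER_CUBIC)
cv2.imwrite("pics/w2.png",np.clip(a*1.6,0,255).astype(np.uint8))
s=read_state();print(s["eef_pos"],s["eef_rot"],s["wrist_force"],s["finger_gap"],s["finger_force"])
```

```text
[ 502.62756118 -198.5941773   157.14451173] [3.14094300e+00 6.04358594e-05 1.19746815e+00] [-0.65575557  0.32306879  0.28096999] 47.759083182488105 0.0
```

View pics/w2.png

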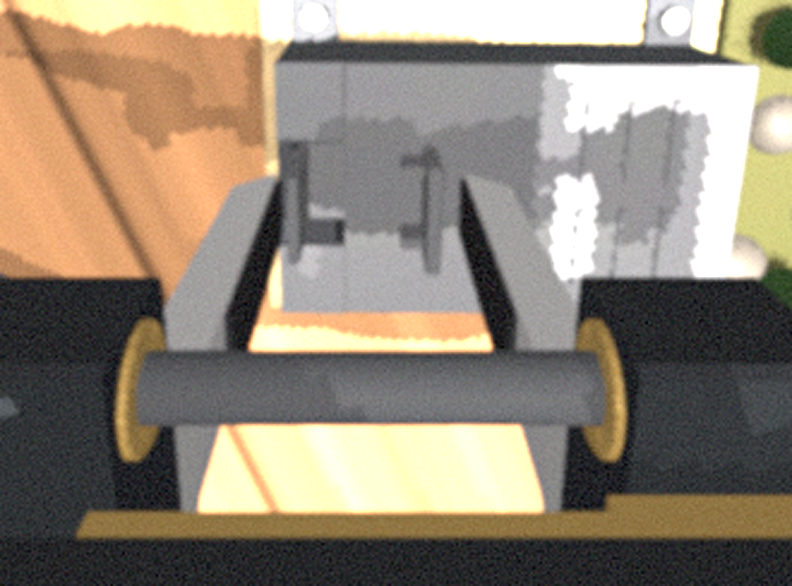

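The pads straddle the tab (columns 285–305) and rib (425–442), but the hand centre is about 8 px (2 mm) too far towards +x. I'll shift it back and close gently.

>>> carry_out --slide '[[-0.0075,0.003,0],[-0.0075,0.003,0],[-0.0075,0.003,0],[-0.0075,0.003,0],[-0.0075,0.003,0],[-0.0075,0.003,0]]' --dr '[[0,0,0],[0,0,0],[0,0,0],[0,0,0],[0,0,0],[0,0,0]]' --gripper '[50,50,46,45,44,44]' --newtons 14

```text
clock: 2.75
eef_pos: [500.8, -197.5, 156.8]
eef_rot: [3.141, -0.0, 1.198]
wrist_force: [-1.3, 1.1, -0.6]
finger_gap: 41.3
finger_force: 0.0
```

>>> carry_out --slide '[[0,0,0],[0,0,0],[0,0,0]]' --dr '[[0,0,0],[0,0,0],[0,0,0]]' --gripper '[43,43,43]'

```text
clock: 3.0
eef_pos: [500.8, -197.6, 156.7]
eef_rot: [3.141, 0.0, 1.198]
wrist_force: [0.3, -0.7, 0.1]
finger_gap: 40.5
finger_force: 0.4
```

>>> carry_out --slide '[[0,0,0],[0,0,0],[0,0,0]]' --dr '[[0,0,0],[0,0,0],[0,0,0]]' --gripper '[42.5,42.5,42.5]'

```text
clock: 3.25
eef_pos: [500.8, -197.6, 156.7]
eef_rot: [3.141, 0.0, 1.198]
wrist_force: [0.9, 0.1, 1.6]
finger_gap: 40.1
finger_force: 2.6
```

>>> carry_out --slide '[[0.001,-0.0004,0],[0.00175,-0.0007,0],[0.00175,-0.0007,0],[0.00175,-0.0007,0]]' --dr '[[0,0,0],[0,0,0],[0,0,0],[0,0,0]]' --gripper '[42,41.5,41.5,41.5]'

```text
clock: 3.58
eef_pos: [501.2, -197.7, 156.7]
eef_rot: [3.142, 0.0, 1.198]
wrist_force: [0.4, -0.5, 2.7]
finger_gap: 39.1
finger_force: 3.7
```

>>> carry_out --slide '[[0.001,-0.0004,0],[0.00175,-0.0007,0],[0.00175,-0.0007,0],[0.00175,-0.0007,0]]' --dr '[[0,0,0],[0,0,0],[0,0,0],[0,0,0]]' --gripper '[41,40.5,40.5,40.5]'

```text
clock: 3.92
eef_pos: [501.6, -197.9, 156.7]
eef_rot: [3.142, 0.0, 1.198]
wrist_force: [-0.5, 0.1, 4.3]
finger_gap: 38.2
finger_force: 4.9
```

Upward force on the hand is growing, so the hand is bearing down on the cover. I'll relieve it with a small rise before squeezing further.

>>> carry_out --slide '[[0,0,0.001],[0,0,0.001],[0,0,0.001]]' --dr '[[0,0,0],[0,0,0],[0,0,0]]' --gripper '[40.5,40.5,40.5]'

```text
clock: 4.17
eef_pos: [501.5, -197.8, 156.7]
eef_rot: [-3.141, -0.0, 1.198]
wrist_force: [-0.9, -0.3, -0.0]
finger_gap: 38.6
finger_force: 5.1
```

Run:
```python
from h import *
s=read_state();print({k:np.round(s[k],2) for k in ("eef_pos","wrist_force","moment","finger_gap","finger_force")})
```

```text
{'eef_pos': array([ 501.49, -197.82,  156.72]), 'wrist_force': array([-0.9 , -0.32, -0.04]), 'moment': array([-0.01, -0.01,  0.08]), 'finger_gap': np.float64(38.6), 'finger_force': np.float64(5.06)}
```

>>> carry_out --slide '[[0.001,-0.0004,0.0002],[0.00175,-0.0007,0.0003],[0.00175,-0.0007,0.0003],[0.00175,-0.0007,0.0003]]' --dr '[[0,0,0],[0,0,0],[0,0,0],[0,0,0]]' --gripper '[40,39.5,39.5,39.5]'

```text
clock: 4.5
eef_pos: [502.0, -198.0, 156.8]
eef_rot: [-3.141, -0.0, 1.198]
wrist_force: [1.2, -0.8, -0.6]
finger_gap: 37.4
finger_force: 6.8
```

>>> carry_out --slide '[[0.001,-0.0004,0.0002],[0.00175,-0.0007,0.0004],[0.00175,-0.0007,0.0004],[0.00175,-0.0007,0.0004]]' --dr '[[0,0,0],[0,0,0],[0,0,0],[0,0,0]]' --gripper '[39,38.5,38.5,38.5]'

```text
clock: 4.83
eef_pos: [502.5, -198.2, 157.1]
eef_rot: [3.142, 0.0, 1.198]
wrist_force: [0.8, -0.1, -1.8]
finger_gap: 36.3
finger_force: 8.3
```

>>> carry_out --slide '[[0.001,-0.0004,0],[0.00175,-0.0007,0],[0.00175,-0.0007,0],[0.00175,-0.0007,0]]' --dr '[[0,0,0],[0,0,0],[0,0,0],[0,0,0]]' --gripper '[38,37.5,37.5,37.5]' --newtons 16

```text
clock: 5.17
eef_pos: [502.9, -198.4, 157.1]
eef_rot: [3.142, 0.0, 1.198]
wrist_force: [-0.9, -0.0, -0.3]
finger_gap: 35.7
finger_force: 9.9
```

>>> carry_out --slide '[[0.001,-0.0004,0],[0.00175,-0.0007,0],[0.00175,-0.0007,0],[0.00175,-0.0007,0]]' --dr '[[0,0,0],[0,0,0],[0,0,0],[0,0,0]]' --gripper '[37,36.5,36.5,36.5]'

```text
clock: 5.5
eef_pos: [503.3, -198.6, 157.1]
eef_rot: [-3.142, -0.0, 1.198]
wrist_force: [0.2, 0.4, -1.1]
finger_gap: 34.5
finger_force: 11.5
```

>>> carry_out --slide '[[0.001,-0.0004,0],[0.001,-0.0004,0],[0.001,-0.0004,0]]' --dr '[[0,0,0],[0,0,0],[0,0,0]]' --gripper '[36,36,36]'

```text
clock: 5.75
eef_pos: [503.6, -198.7, 157.0]
eef_rot: [-3.142, -0.0, 1.198]
wrist_force: [0.4, -0.1, -0.6]
finger_gap: 34.2
finger_force: 12.3
```

>>> carry_out --slide '[[0.0069,-0.0027,0.0072],[0.0069,-0.0027,0.0072],[0.0139,-0.0054,0.0143],[0.0139,-0.0054,0.0143],[0.0139,-0.0054,0.0143]]' --dr '[[0.00101,0.00259,0],[0.00101,0.00259,0],[0.00202,0.00518,0],[0.00202,0.00518,0],[0.00202,0.00518,0]]' --gripper '[36,36,36,36,36]'

```text
clock: 6.17
eef_pos: [507.1, -200.0, 160.6]
eef_rot: [-3.107, 0.0, 1.198]
wrist_force: [0.1, -0.3, -0.7]
finger_gap: 34.1
finger_force: 12.3
```

>>> carry_out --slide '[[0.0069,-0.0027,0.007],[0.0143,-0.0056,0.0137],[0.0217,-0.0085,0.0204],[0.0291,-0.0114,0.0269],[0.0291,-0.0114,0.0269]]' --dr '[[0.00101,0.00259,0],[0.00202,0.00518,0],[0.00303,0.00776,0],[0.00404,0.01035,0],[0.00404,0.01035,0]]' --gripper '[36,36,36,36,36]'

```text
clock: 6.58
eef_pos: [514.6, -203.0, 167.5]
eef_rot: [-3.037, 0.0, 1.198]
wrist_force: [-0.4, 0.2, -0.5]
finger_gap: 34.1
finger_force: 12.4
```

>>> carry_out --slide '[[0.0076,-0.003,0.0064],[0.0152,-0.0059,0.0126],[0.023,-0.009,0.0187],[0.023,-0.009,0.0187],[0.023,-0.009,0.0187]]' --dr '[[0.00101,0.00259,0],[0.00202,0.00518,0],[0.00303,0.00776,0],[0.00303,0.00776,0],[0.00303,0.00776,0]]' --gripper '[36,36,36,36,36]'

```text
clock: 7.0
eef_pos: [519.9, -205.1, 171.7]
eef_rot: [-2.985, 0.0, 1.198]
wrist_force: [-0.9, 0.2, -0.5]
finger_gap: 34.3
finger_force: 12.4
```

Run:
```python
from h import *
a=cv2.resize(camera("scene")[180:300,130:250,::-1],(590,590),interpolation=cv2.INTER_CUBIC)
b=cv2.resize(camera("wrist")[100:384,140:384,::-1],None,fx=0.8,fy=2.077*.8*0+.8)
c=np.zeros((590,790,3),np.uint8);c[:,:590]=a;c[:b.shape[0],590:590+b.shape[1]]=b
cv2.imwrite("pics/s2.png",c)
```

```text
(no output)
```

View pics/s2.png

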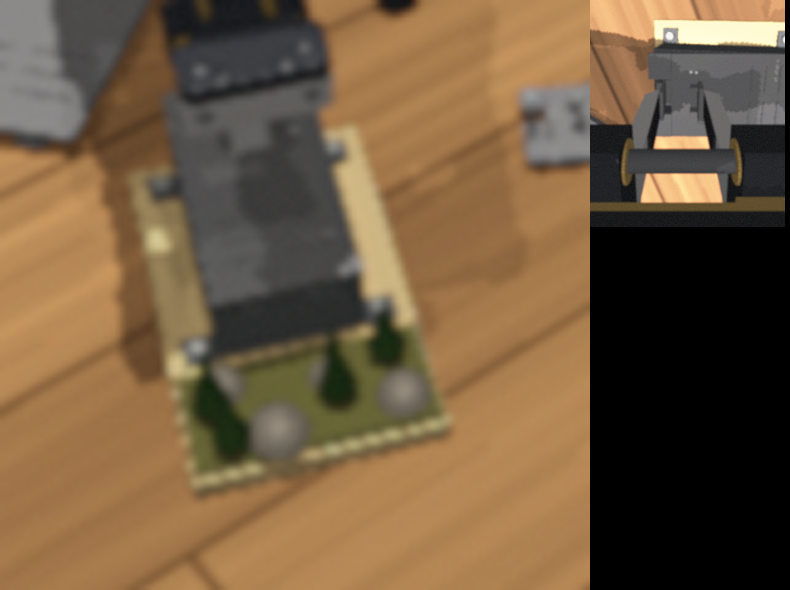

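The tab end is raised with the far end still in the box, and the grip is steady. Now I'll draw the toes out towards -x.

>>> carry_out --slide '[[-0.0056,0.0022,0],[-0.0112,0.0044,0],[-0.0168,0.0065,0],[-0.0224,0.0087,0],[-0.0224,0.0087,0]]' --dr '[[0,0,0],[0,0,0],[0,0,0],[0,0,0],[0,0,0]]' --gripper '[36,36,36,36,36]'

```text
clock: 7.52
eef_pos: [514.2, -202.8, 172.1]
eef_rot: [-2.985, 0.0, 1.198]
wrist_force: [0.4, -0.3, -1.3]
finger_gap: 34.1
finger_force: 12.4
```

>>> carry_out --slide '[[-0.0056,0.0022,0],[-0.0112,0.0044,0],[-0.0168,0.0065,0],[-0.0168,0.0065,0]]' --dr '[[0,0,0],[0,0,0],[0,0,0],[0,0,0]]' --gripper '[36,36,36,36]'

```text
clock: 7.85
eef_pos: [510.1, -201.2, 172.0]
eef_rot: [-2.984, 0.0, 1.198]
wrist_force: [0.1, 0.2, -1.0]
finger_gap: 34.1
finger_force: 12.4
```

>>> carry_out --slide '[[0,0,0.008],[0,0,0.016],[0,0,0.024],[0,0,0.024]]' --dr '[[0,0,0],[0,0,0],[0,0,0],[0,0,0]]' --gripper '[36,36,36,36]'

```text
clock: 8.18
eef_pos: [510.5, -201.4, 178.6]
eef_rot: [-2.985, 0.0, 1.198]
wrist_force: [1.0, 0.4, -0.1]
finger_gap: 34.2
finger_force: 12.4
```

>>> carry_out --slide '[[0,0,0.04],[0,0,0.1],[0,0,0.18],[0,0,0.28],[0,0,0.38],[0,0,0.45],[0,0,0.48],[0,0,0.48]]' --dr '[[0,0,0],[0,0,0],[0,0,0],[-0.003,-0.0075,0],[-0.006,-0.015,0],[-0.00909,-0.02329,0],[-0.00909,-0.02329,0],[-0.00909,-0.02329,0]]' --gripper '[36,36,36,36,36,36,36,36]'

```text
clock: 8.85
eef_pos: [510.3, -201.3, 300.3]
eef_rot: [3.14, 0.0, 1.198]
wrist_force: [1.0, -0.9, -1.1]
finger_gap: 34.3
finger_force: 12.3
```

Run:
```python
from h import *
s=read_state();print(s["clock"],s["eef_pos"],s["eef_rot"],s["wrist_force"],s["finger_gap"],s["joints"])
a=cv2.resize(camera("scene")[130:290,140:380,::-1],(790,527),interpolation=cv2.INTER_CUBIC)
cv2.imwrite("pics/s3.png",a)
m=camera_model("scene");print([(proj(m,p)*1).round(1) for p in ([587.2,185.5,0],[689,276,22],[489,94,22])])
```

```text
8.85 [ 510.31753068 -201.34831676  300.26007698] [3.13970508e+00 2.62117719e-04 1.19785728e+00] [ 1.04487043 -0.86740852 -1.11325749] 34.25368767347494 [-4.42526837e-01  2.97978634e-01  1.52912929e+00 -1.34702550e-04
  1.31258350e+00 -6.95537697e-02]
[array([307.8, 178.8]), array([356., 178.]), array([262.6, 169. ])]
```

View pics/s3.png

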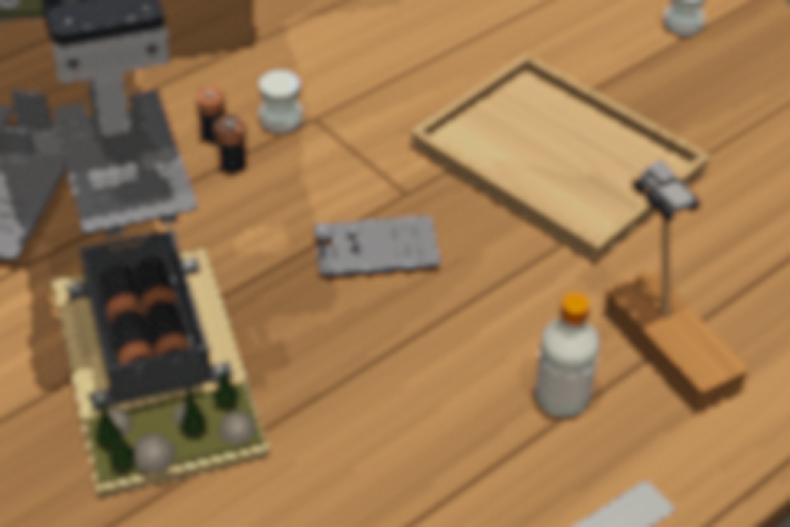

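The cover is held level and clear of everything, and the box is open with cells showing. Next I'll carry it to the tray.

>>> carry_out --slide '[[0.008,0.06,0],[0.018,0.16,0],[0.03,0.28,0],[0.04,0.4,0],[0.05,0.52,0],[0.06,0.63,0],[0.072,0.71,0],[0.08,0.764,0],[0.08,0.764,0]]' --dr '[[0,0,0.008],[0,0,0.018],[0,0,0.028],[0,0,0.038],[0,0,0.048],[0,0,0.058],[0,0,0.068],[0,0,0.076],[0,0,0.076]]' --gripper '[36,36,36,36,36,36,36,36,36]'

```text
clock: 9.65
eef_pos: [530.3, -8.2, 296.3]
eef_rot: [-3.138, -0.001, 1.681]
wrist_force: [0.3, -0.5, -0.7]
finger_gap: 34.3
finger_force: 12.3
```

>>> carry_out --slide '[[0.008,0.06,0],[0.018,0.16,0],[0.03,0.28,0],[0.04,0.4,0],[0.05,0.52,0],[0.06,0.63,0],[0.072,0.71,0],[0.076,0.767,0],[0.076,0.767,0]]' --dr '[[0,0,0],[0,0,0],[0,0,0],[0,0,0],[0,0,0],[0,0,0],[0,0,0],[0,0,0],[0,0,0]]' --gripper '[36,36,36,36,36,36,36,36,36]'

```text
clock: 10.4
eef_pos: [549.3, 182.9, 296.7]
eef_rot: [-3.139, 0.0, 1.676]
wrist_force: [-1.5, -0.2, 0.1]
finger_gap: 34.4
finger_force: 12.3
```

Run:
```python
from h import *
s=read_state();print(s["clock"],s["eef_pos"],s["eef_rot"],s["wrist_force"],s["finger_gap"],s["joints"])
a=cv2.resize(camera("top")[150:250,150:283,::-1],(790,594),interpolation=cv2.INTER_CUBIC)
cv2.imwrite("pics/s4.png",a)
```

```text
10.4 [549.26311432 182.88829811 296.70426704] [-3.13898727e+00  2.43221644e-04  1.67608807e+00] [-1.48091587 -0.16401277  0.06520622] 34.397311367922754 [2.58112551e-01 3.70026804e-01 1.44183061e+00 1.60771108e-04
 1.33234729e+00 1.52782948e-01]
```

View pics/s4.png

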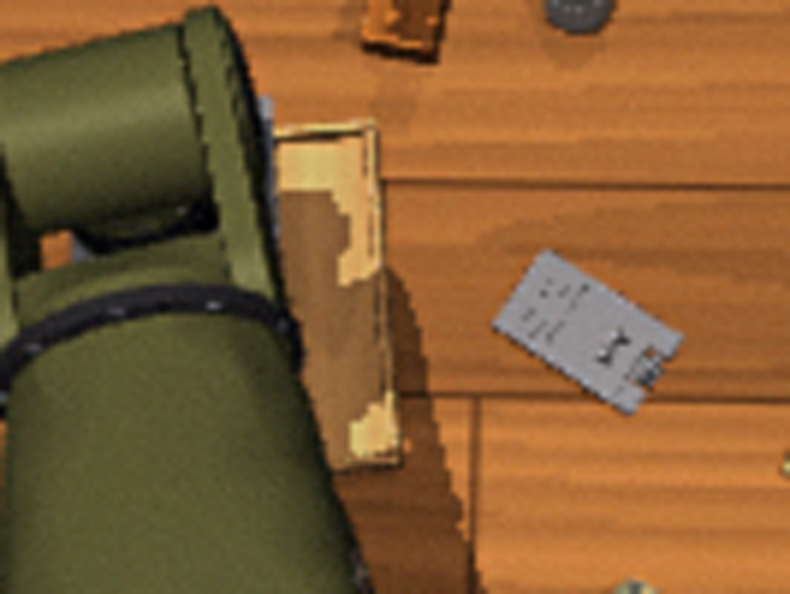

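The arm hides the tray in this view, but the tray's right corners still match the measured ones and the coordinates hold. I'll lower to about 15 mm above seating, then go slowly.

>>> carry_out --slide '[[0,0,-0.08],[0,0,-0.2],[0,0,-0.32],[0,0,-0.44],[0,0,-0.54],[0,0,-0.6],[0,0,-0.64],[0,0,-0.64]]' --dr '[[0,0,0],[0,0,0],[0,0,0],[0,0,0],[0,0,0],[0,0,0],[0,0,0],[0,0,0]]' --gripper '[36,36,36,36,36,36,36,36]'

```text
clock: 11.12
eef_pos: [548.7, 180.1, 136.0]
eef_rot: [-3.138, 0.001, 1.674]
wrist_force: [-0.3, 0.1, -1.2]
finger_gap: 33.6
finger_force: 12.3
```

>>> carry_out --slide '[[0,0,-0.01],[0,0,-0.02],[0,0,-0.03],[0,0,-0.04],[0,0,-0.046],[0,0,-0.046]]' --dr '[[0,0,0],[0,0,0],[0,0,0],[0,0,0],[0,0,0],[0,0,0]]' --gripper '[36,36,36,36,36,36]'

```text
clock: 11.62
eef_pos: [549.2, 181.4, 126.5]
eef_rot: [-3.141, 0.0, 1.675]
wrist_force: [0.7, -0.1, -1.8]
finger_gap: 34.0
finger_force: 12.3
```

>>> carry_out --slide '[[0,0,-0.004],[0,0,-0.008],[0,0,-0.012],[0,0,-0.012]]' --dr '[[0,0,0],[0,0,0],[0,0,0],[0,0,0]]' --gripper '[36,36,36,36]'

```text
clock: 11.95
eef_pos: [549.2, 181.4, 123.4]
eef_rot: [-3.141, 0.0, 1.675]
wrist_force: [1.0, 0.7, -0.6]
finger_gap: 34.1
finger_force: 12.3
```

>>> carry_out --slide '[[0,0,-0.003],[0,0,-0.006],[0,0,-0.006]]' --dr '[[0,0,0],[0,0,0],[0,0,0]]' --gripper '[36,36,36]'

```text
clock: 12.2
eef_pos: [549.2, 181.4, 121.9]
eef_rot: [-3.141, 0.0, 1.675]
wrist_force: [-0.1, 0.9, -0.3]
finger_gap: 34.1
finger_force: 12.3
```

>>> carry_out --slide '[[0,0,-0.002],[0,0,-0.003],[0,0,-0.003],[0,0,-0.003]]' --dr '[[0,0,0],[0,0,0],[0,0,0],[0,0,0]]' --gripper '[36,36,36,36]'

```text
clock: 12.53
eef_pos: [549.3, 181.4, 121.3]
eef_rot: [3.142, -0.0, 1.675]
wrist_force: [-0.3, 0.4, -0.9]
finger_gap: 34.2
finger_force: 12.3
```

>>> carry_out --slide '[[0,0,-0.002],[0,0,-0.002],[0,0,-0.002]]' --dr '[[0,0,0],[0,0,0],[0,0,0]]' --gripper '[36,36,36]'

```text
clock: 12.78
eef_pos: [549.3, 181.4, 120.8]
eef_rot: [-3.142, 0.0, 1.675]
wrist_force: [0.3, -0.7, -1.4]
finger_gap: 34.1
finger_force: 12.3
```

>>> carry_out --slide '[[0,0,-0.002],[0,0,-0.004],[0,0,-0.004]]' --dr '[[0,0,0],[0,0,0],[0,0,0]]' --gripper '[36,36,36]'

```text
clock: 13.03
eef_pos: [549.3, 181.4, 120.7]
eef_rot: [3.141, -0.0, 1.675]
wrist_force: [-4.6, -1.6, 10.7]
finger_gap: 34.3
finger_force: 11.7
```

>>> carry_out --slide '[[0,0,-0.002],[0,0,-0.003],[0,0,-0.003]]' --dr '[[0,0,0],[0,0,0],[0,0,0]]' --gripper '[36,36,36]'

```text
clock: 13.28
eef_pos: [549.3, 181.4, 120.5]
eef_rot: [3.141, -0.0, 1.675]
wrist_force: [-7.9, -2.0, 17.1]
finger_gap: 33.9
finger_force: 11.7
```

Seated. I'll ease off the downward force and open gradually.

>>> carry_out --slide '[[0,0,0.003],[0,0,0.004],[0,0,0.004]]' --dr '[[0,0,0],[0,0,0],[0,0,0]]' --gripper '[36,36,36]'

```text
clock: 13.53
eef_pos: [549.4, 181.4, 120.5]
eef_rot: [3.141, -0.0, 1.675]
wrist_force: [-2.6, -0.4, 8.8]
finger_gap: 33.9
finger_force: 12.4
```

>>> carry_out --slide '[[0,0,0],[0,0,0],[0,0,0],[0,0,0],[0,0,0],[0,0,0],[0,0,0],[0,0,0]]' --dr '[[0,0,0],[0,0,0],[0,0,0],[0,0,0],[0,0,0],[0,0,0],[0,0,0],[0,0,0]]' --gripper '[38,40,42,44,48,54,60,60]'

```text
clock: 14.2
eef_pos: [549.2, 181.4, 119.8]
eef_rot: [-3.141, 0.0, 1.675]
wrist_force: [0.0, -0.0, 0.5]
finger_gap: 55.8
finger_force: 0.0
```

>>> carry_out --slide '[[0,0,0.02],[0,0,0.06],[0,0,0.14],[0,0,0.28],[0,0,0.42],[0,0,0.56],[0,0,0.7],[0,0,0.7]]' --dr '[[0,0,0],[0,0,0],[0,0,0],[0,0,0],[0,0,0],[0,0,0],[0,0,0],[0,0,0]]' --gripper '[60,60,60,60,60,60,60,60]'

```text
clock: 14.87
eef_pos: [550.3, 181.7, 303.5]
eef_rot: [3.13, -0.002, 1.675]
wrist_force: [1.4, 0.4, 1.0]
finger_gap: 56.6
finger_force: 0.0
```

Run:
```python
from h import *
s=read_state();print(s["clock"],s["eef_pos"],s["eef_rot"],s["wrist_force"],s["finger_gap"])
a=cv2.resize(camera("wrist")[:,:,::-1],(430,322));b=cv2.resize(camera("scene")[120:240,250:400,::-1],(370,296))
c=np.zeros((322,800,3),np.uint8);c[:,:430]=a;c[:296,430:]=b
cv2.imwrite("pics/s5.png",c)
```

```text
14.8667 [550.28522297 181.74899365 303.46769529] [ 3.13043557e+00 -1.73875247e-03  1.67548047e+00] [1.44416231 0.41769309 0.95019819] 56.63726744660225
```

View pics/s5.png

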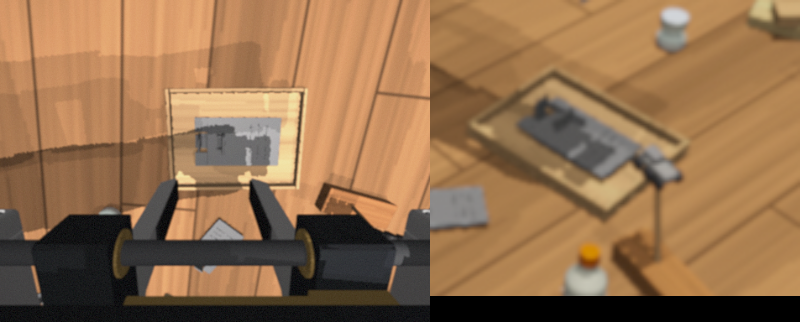

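The cover lies flat and centred in the tray, right way up, at about (238,141) in the left picture. The hand is clear of it.

```bash
python3 -c "
from cell import *
print(sign_off())"
```

```text
the job is handed in; nothing more can be done
None
```

The cover is off the battery box and lies flat, right way up and centred in the tray; it is released and the job is handed in at about 15 s of 69 s, though the judged result was not shown.

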